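Pulse the coffee grinder: fit the bayonet lid and hold it half-way to the lock

TASK

Pick up the coffee grinder's twist lid (the one with the upright grip bar) and lower it into the grinder's collar, its two tabs through the two slots, until it sits fully home. Then twist it clockwise against the switch spring, half-way to the lock, so that the ends of its bar point at the single ticks on the collar (the pulse position), and finish still gripping and holding it there, since it springs back when let go. Never let it click over into the lock, and leave the storage lid, espresso cup, canister and spoon where they are.

Things in the scene. Friction and masses are not known exactly. Their poses are not given: they have to be found in the camera images.
- grinder: Electric coffee grinder: upright round steel housing, 96 mm in diameter, 105 mm high, fixed to the counter. Origin: centre of its underside, z up. In its open top a flat ring-shaped ledge at height 95 mm carries the seated lid; turning is free only clockwise (seen from above).
- collar (a point): Centre of the top face of the grinder's collar, 105 mm above its underside; axes as the grinder's. Mouth radius 36 mm; lip 4 mm thick, under it a channel out to radius 42 mm above the ledge. Two slots 13 mm wide cut the lip, on the +x and -x side. On the top face, clockwise of each slot: one tick at 0.70 rad (40 degrees) is pulse, a pair of ticks at 1.40 rad is lock.
- lid_grip (a point): Loose twist lid, smoked plastic with black bar, 0.1 kg, upright on the counter: round plug 68 mm wide, 14 mm high; on it across the middle a grip bar 64 mm long (lid's x), 14 mm wide (y), from 14 to 44 mm above the underside. Point: on the axis, 29 mm above the underside, so 15 mm above the shoulder beside the bar. z up. Seated, it is on the grinder's axis, 124 mm above the grinder's origin.
- lid_tab (a point): Outer end of the lid's tab on its +x side, 39.5 mm from the axis, 2 mm above the underside. Two such tabs, +x and -x, one below each end of the bar, at underside level: 8 mm wide, 4 mm high, standing 5.5 mm out from the plug. The lid is the same after a half turn.
- switch_ring (a joint): Angle (rad) of the sprung ring under the grinder's lip, 0 at rest, growing clockwise from above. A seated lid's tabs meet it after about 0.08 rad (0.03 to 0.13) and push it along. Spring: 0.125 N m at 0 plus 0.25 N m per rad. Pulse: about 0.62 (lid turned 0.70). From 0.88 the tabs meet two sprung balls; beyond 1.1 they click past them into the lock, where the lid stays.
- storage_lid_mid (a point): Bystander: the grinder's flat storage lid, a plain smoked-plastic disc 86 mm in diameter and 11 mm high, without bar or tabs, lying loose on the counter. Point: its centre, 6 mm up.
- espresso_cup_mid (a point): Bystander: a white espresso cup with a side handle, mouth 66 mm in diameter, 60 mm high, loose on the counter. Point: on its axis, 30 mm up.
- canister_mid (a point): Bystander: a white lidded ceramic canister 84 mm in diameter and 116 mm high, loose on the counter, on the far right of the grinder. Point: on its axis, 58 mm up.
- scoop_grip (a point): Bystander: a steel coffee spoon 140 mm long lying on the counter beyond the grinder. Point: on its handle.

How it is judged:
On the way, in this order (a step that is already met when the one before it is completed fails the run):
1. the twist lid is lifted off the counter in the fingers (height (world z) of lid_grip above 0.08 m and contact force between the fingers and lid above 1 N), for 0.1 s.
2. the lid sits home in the collar, its tabs through the slots, not yet twisted (horizontal distance between lid_grip and grinder below 0.004 m and z of lid_grip in the frame of grinder below 0.127 m and angle between lid_grip's own z axis and vertical below 0.09 rad and value of joint switch_ring below 0.3 rad), for 0.1 s.
At the end, for the whole second after the job is handed in: Through the last second the lid sits home in the collar (within 4 mm of its axis, 3 mm of its seat, 5 degrees of level), gripped with over 2 N, the switch ring held still at 0.62 +/- 0.20 rad, short of the lock; storage lid, cup, canister and spoon are within 30 mm of their starts (horizontal distance between lid_grip and grinder below 0.004 m and z of lid_grip in the frame of grinder between 0.121 and 0.127 m and angle between lid_grip's own z axis and vertical below 0.09 rad and value of joint switch_ring between 0.42 and 0.82 rad and velocity of joint switch_ring between -0.1 and 0.1 rad/s and contact force between the fingers and lid above 2 N and distance of each of storage_lid_mid, espresso_cup_mid, canister_mid, scoop_grip from where it was at the start of the episode below 0.03 m); the arm keeps its last pose, push and grip.
It fails at once if the lid clicks over into the lock (value of joint switch_ring above 1.1 rad).
It fails at once if a bystander is disturbed (distance of any of storage_lid_mid, espresso_cup_mid, canister_mid, scoop_grip from where it was at the start of the episode above 0.03 m).
It also fails if it takes over 45 s, if anything falls off the work surface, if the arm or the gripper's body presses on something with over 40 N, if the wrist force passes 120 N, or if a joint passes its speed limit or range.

ROBOT

A 6-joint arm with a two-finger parallel gripper is mounted at the origin on the work surface. World frame = base frame: x ahead of the robot, y to its left, z up, the work surface at z = 0. Lengths are in m, angles in rad, forces in N, time in s.
With the tool pointing down it reaches from about 0.375 to 0.825 m from the base axis. Payload 5.5 kg.
Tool frame: the origin (TCP) lies at the very end of the fingers, on their centre line; the grasp point (between the pads) lies 19 mm behind it (env.grasp_offset is the distance from the TCP to the grasp point, in m); z points along the fingers, y is the line along which they close (so a half turn about z gives the same grasp; the last joint's range is limited). The gripper opens to 85 mm and grips with 20 to 120 N. Pads are 22 mm wide; open, the fingers measure 114 mm over their backs; the gripper's body (76 mm by 85 mm) begins 54 mm behind the grasp point. The pads swing forward as they close: fully open they stand 13 mm farther back than shut.
Start: joints at [1.13, 0.314, -0.047, 1.21, 0, 1.571], TCP at [0.256, 0.543, 0.231] pointing down, gripper open.
Joint ranges: [-2.67, 2.67], [-0.69, 1.73], [-1.03, 1.25], [-2.08, 2.16], [-1.42, 1.45], [-3.14, 3.14]. Speed limits (rad/s): [2.39, 2.39, 3.01, 3.14, 3.14, 3.14].

INTERFACE

Orientations are given as [roll, pitch, yaw] about the fixed x, y, z axes, in that order (R = Rz(yaw) Ry(pitch) Rx(roll)).
In Python, from station import env, kinematics, eyes, order, status gives the robot as it stands. Calls block until the motion is done:
- env.movep(position, orientation): joint-space move of the TCP to a pose.
- env.line_to(position, rotation=None, velocity=0.15): straight line of the TCP; rotation=None keeps the orientation; velocity is the mean speed in m/s.
- env.move_joints(angles): joint-space move.
- env.let_go() and env.close_gripper(squeeze=None): open the fingers fully, or close them until they stop; squeeze is the grip in N (None keeps the last).
- env.dwell(seconds).
- kinematics.ik(position, orientation): joint angles nearest the present ones, or None.
- eyes.read_camera(name): name is "scene" or "top"; returns (picture, depth): 384x512x3 uint8, blue, green, red; 384x512 float32, m along the optical axis (not along the pixel's ray), 0 where there is no reading.
- eyes.calibration(name): a dict with "K" (3x3 intrinsics, pixels), "R" (3x3) and "t" (3): a world point X has camera coordinates R X + t. Camera axes: x right, y down, z forward; pixel columns grow to the right and rows downward; lengths in m; the calibration is good to about 2 mm. A picture is of the moment at which its call begins. calibration takes no time and is no camera call.
A pose or a line that the arm cannot do raises env.PlanningError and nothing moves.
- order.finish_job(): hands the job in; it is judged then, once.
Readings, each from a call of its own:
- status.get_t(): time.
- status.get_q(): joint angles.
- status.get_joint_velocities(): joint speeds.
- status.get_tau(): joint torques, N m.
- status.get_tool_pos(): TCP position.
- status.get_tcp_rot(): TCP orientation.
- status.get_wrist_force(): force on the tool from outside, world axes, zero at the start.
- status.get_moment(): the same for the moment, N m.
- status.get_width(): finger opening in m.
- status.get_grasp_force(): force on a finger pad.
Only numpy, scipy, OpenCV 4.12 (cv2) and the standard library are available. Lean on these libraries where they do the work, as an engineer would, in place of code of your own. Each camera call takes 0.05 s, during which the arm holds its last target. There are 200 camera calls.

## Working session

There is one attempt and no reset: what is moved stays moved. The work goes in short steps, each a Python script; the robot and the scene stay as the last script left them, time stands still between calls to the robot, and variables do not carry over. Pictures are saved under pics/ and viewed, at most 10 in all, crops included, and the job is handed in when it is done.

```bash
ls; mkdir -p pics
python3 - <<'E'
from station import env,kinematics,eyes,order,status
import cv2,numpy as np
for n in("scene","top"):
    p,d=eyes.read_camera(n); cv2.imwrite(f"pics/{n}0.png",p); np.savez(f"{n}0.npz",p=p,d=d)
    c=eyes.calibration(n); print(n,c["K"].round(1).tolist(),(-c["R"].T@c["t"]).round(3),c["R"].round(3).tolist())
print(status.get_t(),status.get_tcp_rot())
E
```

```text
pics
scene [[407.1, 0.0, 259.1], [0.0, 407.1, 191.2], [0.0, 0.0, 1.0]] [ 0.993 -0.707  0.848] [[0.887, 0.462, -0.018], [0.314, -0.632, -0.709], [-0.338, 0.623, -0.705]]
top [[410.7, 0.0, 257.1], [0.0, 410.7, 191.6], [0.0, 0.0, 1.0]] [ 0.503 -0.068  1.199] [[0.017, -1.0, -0.005], [-0.995, -0.016, -0.096], [0.096, 0.007, -0.995]]
0.1 [-3.14003360e+00  2.06671725e-05  2.70079171e+00]
```

View pics/top0.png

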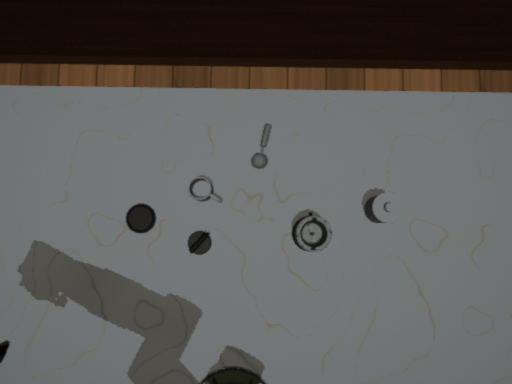

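View pics/scene0.png

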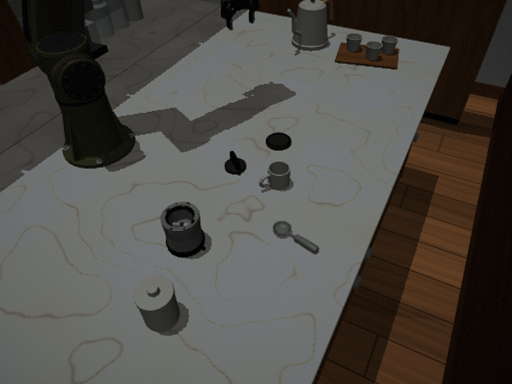

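The top view shows the twist lid at (200,242) with a diagonal bar, the storage lid at (141,218), the cup at (202,188), the grinder at (312,232), the canister at (385,207) and the spoon at (263,145). Next I'll enlarge the lid and grinder.

Run:
```python
import cv2,numpy as np
t=np.load("top0.npz")["p"]
a=cv2.resize(t[217:267,175:225],(400,400),interpolation=cv2.INTER_CUBIC);b=cv2.resize(t[207:257,287:337],(400,400),interpolation=cv2.INTER_CUBIC)
o=np.hstack([a,b]); o=(255*(o/255.)**0.5).astype('uint8')
cv2.imwrite("pics/crop1.png",o)
```

```text
(no output)
```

View pics/crop1.png

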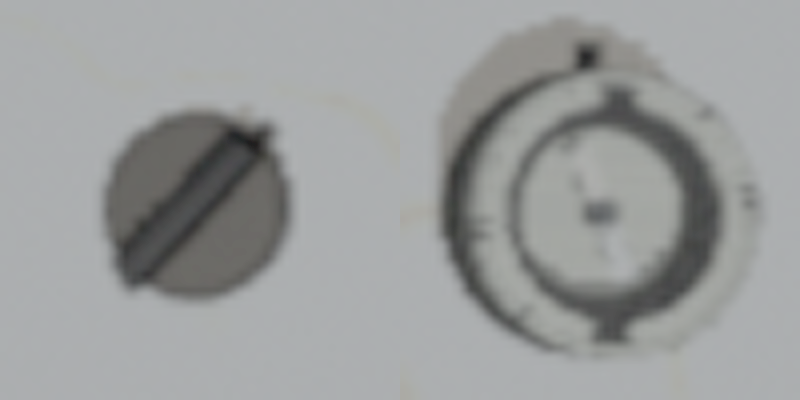

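The enlargement shows the bar running diagonally (lower left to upper right). The collar slots are near image top and bottom at about (618,95) and (611,328). The single ticks are at (707,110) and (525,315), with the pairs at (748,195) and (480,228). Now I'll turn these into positions.

```bash
cat > h.py <<'E'
import numpy as np,cv2
from station import env,kinematics,eyes,order,status
def rays(n,uv,z):
    c=eyes.calibration(n); uv=np.asarray(uv,float).reshape(-1,2)
    d=np.c_[uv,np.ones(len(uv))]@np.linalg.inv(c["K"]).T@c["R"]
    o=-c["R"].T@c["t"]; return o+d*((z-o[2])/d[:,2])[:,None]
def cloud(n,d):
    c=eyes.calibration(n); v,u=np.mgrid[:384,:512]
    r=np.dstack([u,v,np.ones_like(u)])@np.linalg.inv(c["K"]).T
    return (r*d[...,None]-c["t"])@c["R"]
def circ(p):
    A=np.c_[2*p,np.ones(len(p))]; s=np.linalg.lstsq(A,(p**2).sum(1),rcond=None)[0]
    return s[:2],np.sqrt(s[2]+s[:2]@s[:2])
def axis(p):
    m=p.mean(0); w,V=np.linalg.eigh(np.cov((p-m).T)); return m,np.arctan2(V[1,1],V[0,1])%np.pi,4*np.sqrt(w)
E
python3 - <<'E'
from h import *
boxes={"top":((175,217,225,267),(287,207,337,257)),"scene":((215,140,255,180),(155,195,210,260))}
for n in("top","scene"):
    f=np.load(f"{n}0.npz");P=cloud(n,f["d"]);g=f["p"].max(2)
    (a,b,c,d),(e,h,i,j)=boxes[n]
    L=P[b:d,a:c];ok=f["d"][b:d,a:c]>0
    m=ok&(L[...,2]>.036)&(L[...,2]<.06); print(n,"bar depth",m.sum(),np.array(axis(L[m][:,:2])[0]),axis(L[m][:,:2])[1:],np.median(L[m][:,2]))
    v,u=np.nonzero(m); q=rays(n,np.c_[u+a,v+b],.044)[:,:2]; print(" bar rays",axis(q))
    dk=(g[b:d,a:c]<(75 if n=="top" else 60)).astype('uint8')
    k,lab,st,ce=cv2.connectedComponentsWithStats(dk);i0=1+st[1:,4].argmax();print(" dark",st[i0])
    C=P[h:j,e:i]; mr=(abs(C[...,2]-.105)<.006)&(f["d"][h:j,e:i]>0)
    ct=max(cv2.findContours(mr.astype('uint8'),cv2.RETR_EXTERNAL,cv2.CHAIN_APPROX_NONE)[0],key=len)[:,0]+[e,h]
    q=rays(n,ct,.105)[:,:2]; ctr,r=circ(q); print(" collar outer",ctr,r,mr.sum(),np.median(C[mr][:,2]))
    vv,uu=np.mgrid[h:j,e:i]; Q=rays(n,np.c_[uu.ravel(),vv.ravel()],.105)[:,:2]
    G=g[h:j,e:i].ravel(); rr=np.hypot(*(Q-ctr).T); th=np.arctan2(*(Q-ctr).T[::-1])
    s=(rr>.0375)&(rr<.0425); wt=np.clip(np.percentile(G[s],70)-G[s],0,None)
    wt[wt<.35*wt.max()]=0
    for t_,w_,r_ in sorted(zip(np.degrees(th[s]),wt,rr[s])): 
        if w_: print("  ",round(t_),int(w_),round(r_*1e3),end=";")
    print()
E
```

```text
top bar depth 116 [0.46848653 0.10381924] (np.float64(2.420729296089485), array([0.01649804, 0.07301767])) 0.04281557037383243
 bar rays (array([0.46851857, 0.10365718]), np.float64(2.4198767209167804), array([0.01655097, 0.07298025]))
 dark [ 13  14  23  24 448]
 collar outer [ 0.50041472 -0.21167937] 0.04659069768446496 431 0.10489747880375781
   -178 69 42;   -178 76 39;   -175 47 42;   -174 41 39;   -9 40 38;   -9 40 41;   -5 75 38;   -5 62 40;   -1 70 40;   3 67 40;   6 46 40;   7 50 38;   170 55 40;   171 56 42;   174 78 39;   174 65 42;   178 80 39;   178 69 42;
scene bar depth 73 [0.47092436 0.10038892] (np.float64(2.4146995710283092), array([0.01632202, 0.07819476])) 0.042445372368047234
 bar rays (array([0.47217565, 0.09845307]), np.float64(2.3934160378780254), array([0.01734453, 0.08078049]))
 dark [ 10  11  21  24 330]
 collar outer [ 0.50261794 -0.21429036] 0.047632236038595364 448 0.10414091731413808
   -179 43 42;   -175 25 40;   -170 35 38;   -160 24 38;   -90 47 41;   -86 48 40;   -83 32 39;   -81 26 42;   -44 32 39;   -41 44 40;   -7 40 39;   -1 45 39;   4 40 39;   9 45 38;   93 34 38;   106 20 39;   110 22 38;   118 20 38;   121 28 38;   125 32 39;   129 30 39;   132 31 40;   140 46 38;   144 33 39;   152 38 38;   160 41 39;   166 57 38;   168 57 40;   171 53 42;   174 57 39;   176 52 41;   180 57 39;
```

The two cameras differ by 3 mm in absolute position, but they agree on the lid relative to the grinder to within 1 mm. I'll grasp using the mean position and lift, then rely on relative placement.

Run:
```python
from h import *
pi=np.pi;yaw=2.417-pi
for p,y in(((.47,.1015,.0175),yaw),((.502,-.213,.2),-.03),((.502,-.213,.15),-.73)): print(kinematics.ik(p,[pi,0,y]))
env.movep([.470,.1015,.13],[pi,0,yaw]); env.line_to([.470,.1015,.0175],velocity=.08)
print(status.get_tool_pos(),status.get_tcp_rot(),status.get_wrist_force())
env.close_gripper(squeeze=80)
print(status.get_width(),status.get_grasp_force(),status.get_tool_pos(),status.get_moment())
env.line_to([.470,.1015,.20],velocity=.1); env.dwell(.2)
print(status.get_width(),status.get_grasp_force(),status.get_wrist_force(),status.get_t())
```

```text
[ 0.21269112  0.29270122 -0.61769197  0.66040313  0.         -2.20430888]
[-0.40127996  0.22584734 -0.23487227  1.11007671  0.          2.7703127 ]
[-0.40127996  0.25840242 -0.31148726  1.00090665  0.         -2.81287261]
[0.47047272 0.1016078  0.01799032] [-3.14081839e+00 -5.65272015e-04 -7.24561264e-01] [0.83868721 0.0775757  0.0683818 ]
0.012553227411942335 78.7057363986969 [0.47025694 0.10152666 0.01775432] [-0.04771014  0.10184844 -0.01392356]
0.012641311282763561 78.328857421875 [ 0.36841203 -0.47329164 -0.3878434 ] 7.6417
```

Run:
```python
from h import *
pi=np.pi
q=kinematics.ik([.502,-.213,.19],[pi,0,pi-.03]); q=np.array(q); print(q)
if q[5]<-1 or q[5]>1: raise SystemExit("wrist")
env.move_joints(q); env.dwell(.3)
print(status.get_tool_pos(),status.get_tcp_rot(),status.get_t(),status.get_grasp_force())
o=[]
for n,(u,v) in(("scene",(155,130)),("top",(270,190))):
    p,d=eyes.read_camera(n); np.savez(f"{n}1.npz",p=p,d=d)
    o.append(cv2.resize(p[v:v+90,u:u+60] if n=="scene" else p[v:v+90,u:u+60],(400,600),interpolation=cv2.INTER_CUBIC))
cv2.imwrite("pics/hover.png",(255*(np.hstack(o)/255.)**.5).astype('uint8'))
```

```text
[-0.40127996  0.23154475 -0.25101102  1.08824056  0.         -0.37127996]
[ 0.50215472 -0.21259258  0.19007436] [-3.14158331e+00  1.24388090e-04  3.11253358e+00] 9.55 78.05762887001038
```

View pics/hover.png

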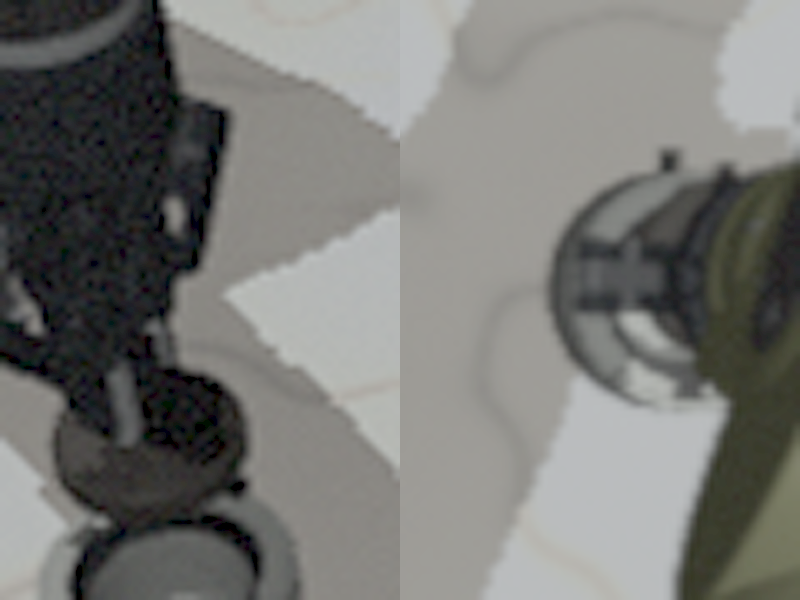

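The hover view shows the lid level in the fingers, with its rim spanning about (55..245, 365..525) and the +x tab at (238,487) in the left crop. The bar is parallel to x in the right crop. Now I'll measure lid against collar in the scene camera, fitting the rim from depth.

Run:
```python
from h import *
from scipy.optimize import least_squares
f=np.load("scene1.npz");P=cloud("scene",f["d"]);z0=.1901-.0178
def show(name,mask,z):
    ct=np.vstack(cv2.findContours(mask.astype('uint8'),cv2.RETR_EXTERNAL,cv2.CHAIN_APPROX_NONE)[0])[:,0]
    return rays("scene",ct,z)[:,:2]
S=(abs(P[...,2]-(z0+.014))<.005)&(f["d"]>0)&(np.hypot(P[...,0]-.502,P[...,1]+.213)<.05)
S=cv2.morphologyEx(S.astype('uint8'),cv2.MORPH_OPEN,np.ones((2,2),'uint8'))
q=show("s",S,z0+.014); print(S.sum(),np.median(P[S>0][:,2]))
for _ in range(4):
    s=least_squares(lambda c:np.hypot(*(q-c).T)-.034,q.mean(0),loss="soft_l1",f_scale=.001).x
    r=np.hypot(*(q-s).T); q=q[(abs(r-.034)<.005)]
print("rim",s,len(q),np.degrees(np.sort(np.arctan2(*(q-s).T[::-1]))).round()[::4],(np.hypot(*(q-s).T)*1e3).round(1).std())
print("tab tip",rays("scene",[[191.4,202.5]],z0+.002)[0])
# collar, both edges, from the first pictures; slots by line
for n,(e,h,i,j) in(("top",(287,207,337,257)),("scene",(155,195,210,260))):
    f0=np.load(f"{n}0.npz");C=cloud(n,f0["d"])[h:j,e:i];g=f0["p"].max(2)[h:j,e:i].astype(float)
    m=(abs(C[...,2]-.105)<.004)&(f0["d"][h:j,e:i]>0)
    cs,_=cv2.findContours(m.astype('uint8'),cv2.RETR_CCOMP,cv2.CHAIN_APPROX_NONE);cs=sorted(cs,key=len)[-2:]
    for c in cs:
        q=rays(n,c[:,0]+[e,h],.105)[:,:2]; k,r=circ(q)
        d=np.hypot(*(q-k).T);k,r=circ(q[abs(d-np.median(d))<.002]);print(n,"circle",k,r,len(c))
    vv,uu=np.mgrid[h:j,e:i];Q=rays(n,np.c_[uu.ravel(),vv.ravel()],.105)[:,:2]
    rr=np.hypot(*(Q-k).T);th=np.arctan2(*(Q-k).T[::-1]);G=g.ravel();cc=[]
    for t0 in(0,np.pi):
        dt=(th-t0+np.pi)%(2*np.pi)-np.pi
        w=np.clip(np.percentile(G[(rr>.037)&(rr<.043)],75)-G-15,0,None)*((rr>.037)&(rr<.042)&(abs(dt)<.27))
        cc.append((Q*w[:,None]).sum(0)/w.sum())
    d=cc[0]-cc[1];print(" slots",cc,np.degrees(np.arctan2(d[1],d[0])))
```

```text
251 0.18501874216771033
rim [ 0.51425094 -0.21729385] 53 [-168. -150. -127. -100.  -80.  -65.  -50.  -35.  -18.   -4.   16.   29.
   53.   69.] 1.465278694253551
tab tip [ 0.54700165 -0.21341435  0.1743    ]
top circle [ 0.50079593 -0.21186085] 0.03719433203493913 90
top circle [ 0.50048457 -0.21169382] 0.0465751046889848 101
 slots [array([ 0.53905456, -0.21228603]), array([ 0.46059685, -0.20992849])] -1.7211395397470843
scene circle [ 0.50172573 -0.21303455] 0.036656108875803624 82
scene circle [ 0.50205953 -0.21373022] 0.047132359491765294 98
 slots [array([ 0.54029701, -0.21423859]), array([ 0.46315937, -0.21076627])] -2.577407089000772
```

Run:
```python
from h import *
a=np.load("scene1.npz");b=np.load("scene0.npz")
o=[cv2.resize(x["p"][178:238,158:208],(400,480),interpolation=cv2.INTER_NEAREST) for x in(a,b)]
cv2.imwrite("pics/zoom.png",(255*(np.hstack(o)/255.)**.45).astype('uint8'))
P=cloud("scene",a["d"])
for v in range(186,212,2): print(v,[int(round(1e3*z)) for z in P[v,160:196:2,2]])
c=eyes.calibration("scene")
for X in([.502,-.2126,.1863],[.5415,-.2138,.1743],[.4625,-.2114,.1743],[.536,-.2136,.1863],[.468,-.2116,.1863],[.502,-.2466,.1863],[.502,-.2466,.1723]):
    x=c["K"]@(c["R"]@X+c["t"]);print(X,(x[:2]/x[2]).round(1),((x[:2]/x[2]-[157.5,177.5])*8).round())
```

```text
186 [253, 250, 245, 244, 231, 226, 225, 220, 216, 216, 219, 217, 186, 183, 0, -1, -2, 0]
188 [-1, -2, 240, 238, 219, 219, 218, 215, 215, 215, 216, 216, 216, 214, 187, -1, -3, 0]
190 [0, -2, 0, 211, 215, 218, 211, 211, 207, 210, 213, 213, 215, 215, 208, 184, -1, 0]
192 [1, 1, 181, 203, 203, 211, 202, 207, 201, 204, 207, 211, 210, 209, 205, 187, 1, 0]
194 [-1, -2, 185, 186, 197, 203, 200, 197, 194, 195, 200, 202, 206, 205, 198, 185, 176, 0]
196 [-3, -1, 185, 183, 184, 186, 184, 194, 184, 190, 190, 194, 198, 198, 191, 184, 176, -1]
198 [848, -1, 186, 186, 188, 185, 185, 185, 186, 185, 186, 188, 191, 193, 189, 186, 174, 1]
200 [-4, -2, 184, 185, 187, 186, 186, 185, 186, 185, 186, 186, 185, 186, 185, 178, 0, -5]
202 [0, 0, 177, 184, 186, 186, 184, 186, 187, 186, 185, 186, 185, 184, 178, 174, 174, 0]
204 [0, -1, -2, 179, 183, 182, 184, 185, 185, 184, 185, 183, 180, 178, 173, 173, 106, -1]
206 [-3, 1, -2, -2, 174, 179, 182, 181, 180, 176, 177, 175, 175, 102, 105, 106, 106, 104]
208 [0, -1, 2, 104, 106, 103, 172, 172, 176, 172, 94, 94, 96, 94, 94, 93, 104, 106]
210 [0, -3, 103, 106, 99, 96, 93, 96, 95, 94, 91, 89, 90, 92, 94, 94, 93, 109]
[0.502, -0.2126, 0.1863] [174.7 192.4] [138. 119.]
[0.5415, -0.2138, 0.1743] [189.3 201.8] [255. 195.]
[0.4625, -0.2114, 0.1743] [162.2 190.4] [ 38. 103.]
[0.536, -0.2136, 0.1863] [186.6 197.4] [233. 159.]
[0.468, -0.2116, 0.1863] [163.1 187.5] [45. 80.]
[0.502, -0.2466, 0.1863] [165.8 201.9] [ 67. 195.]
[0.502, -0.2466, 0.1723] [166.9 206.2] [ 75. 229.]
```

View pics/zoom.png

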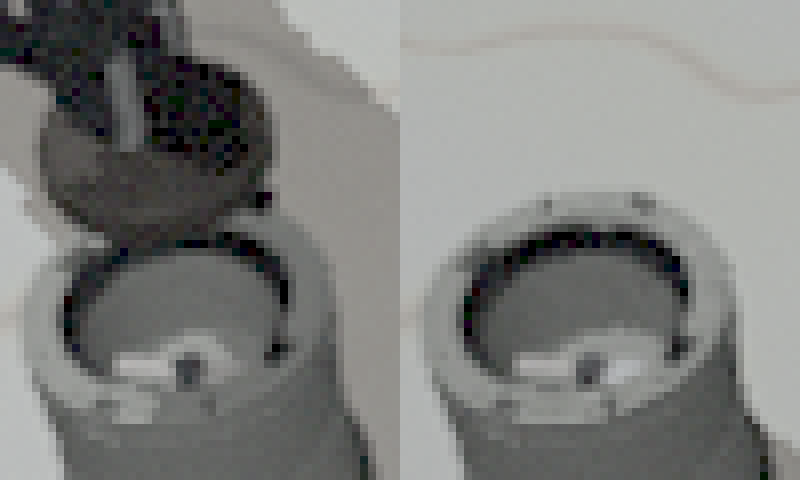

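The zoom shows the +x tab tip at about (270,203), where a lid centred on the TCP would put it at (255,195). So the lid sits roughly 4.5–5 mm towards +x in the grip, and the top-view data agree. I'll shift the TCP by −4.8 mm, come down close and check tab against slot.

Run:
```python
from h import *
pi=np.pi
env.line_to([.4974,-.2122,.19],[pi,0,pi-.035],velocity=.05)
env.line_to([.4974,-.2122,.127],velocity=.06); env.dwell(.3)
print(status.get_tool_pos(),status.get_tcp_rot(),status.get_wrist_force(),status.get_t())
p,d=eyes.read_camera("scene"); np.savez("scene2.npz",p=p,d=d)
cv2.imwrite("pics/low.png",(255*(cv2.resize(p[178:238,153:213],(600,600),interpolation=cv2.INTER_NEAREST)/255.)**.45).astype('uint8'))
```

```text
[ 0.49751795 -0.2122678   0.12722723] [-3.14140807e+00  3.60376620e-04  3.10658747e+00] [ 0.09594042  0.47812079 -1.52225182] 11.4
```

View pics/low.png

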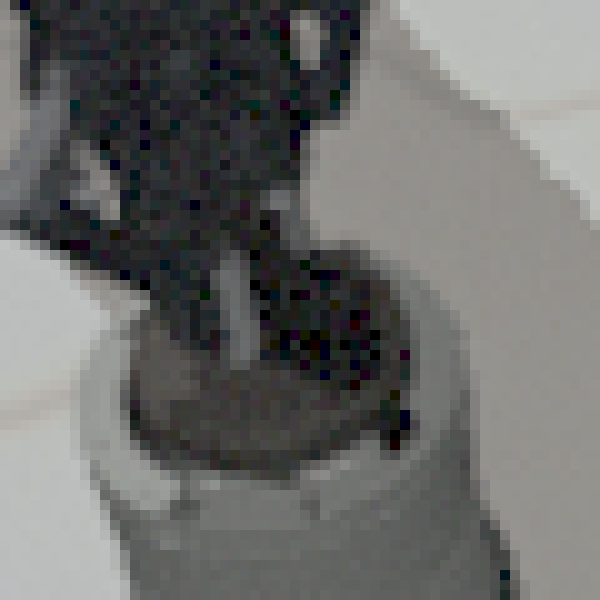

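The low view shows the lid rim at 128..410 and the collar at 82..468. After allowing for height, the lid is centred to within about 0.5 mm, and the tab at (397,425) is over the slot. I'll lower in small steps while watching the force.

```bash
cat >> h.py <<'E'
def down(x,y,z0,z1=.1125,lim=6,step=.001):
    f0=status.get_wrist_force()
    z=z0
    while z>z1:
        z=max(z-step,z1); env.line_to([x,y,z],velocity=.03); f=status.get_wrist_force()-f0
        if abs(f[2])>lim or np.hypot(f[0],f[1])>12: break
    p=status.get_tool_pos(); print("z",p.round(4),"f",f.round(1),"m",status.get_moment().round(2),"t",status.get_t()); return p,f
E
python3 - <<'E'
from h import *
down(.4974,-.2122,.127)
E
```

```text
z [ 0.4974 -0.2123  0.1224] f [-5.5  1.  12.7] m [ 0.34  0.83 -0.01] t 12.95
```

Run:
```python
from h import *
for dx,dy in((-1.2,0),(-2.2,0),(-1.2,1.2),(-1.2,-1.2)):
    x,y=.4974+dx/1e3,-.2122+dy/1e3
    env.line_to([x,y,.1245],velocity=.04)
    print(dx,dy,end=" "); p,f=down(x,y,.1245)
    if p[2]<.1205: break
```

```text
-1.2 0 z [ 0.4954 -0.2106  0.1138] f [-6.7  6.7 11.4] m [1.59 1.46 0.03] t 15.95
```

Run:
```python
from h import *
f=lambda:status.get_wrist_force()
p=status.get_tool_pos();x,y=p[0]-.0006,p[1]+.0006
env.line_to([x,y,.1138],velocity=.02);env.dwell(.2);print(x,y,status.get_tool_pos().round(4),f().round(1))
for k in range(3):
    F=f(); x+=np.clip(F[0]*.0001,-.0006,.0006); y+=np.clip(F[1]*.0001,-.0006,.0006)
    env.line_to([x,y,.1132-.0004*k],velocity=.02);env.dwell(.2)
    print(round(x,4),round(y,4),status.get_tool_pos().round(4),f().round(1),status.get_moment().round(2))
pc,d=eyes.read_camera("scene");np.savez("scene3.npz",p=pc,d=d);print(status.get_t())
cv2.imwrite("pics/seat.png",(255*(cv2.resize(pc[178:238,153:213],(600,600),interpolation=cv2.INTER_NEAREST)/255.)**.45).astype('uint8'))
```

```text
0.4947924683122576 -0.21003377212735663 [ 0.4951 -0.2102  0.1138] [-0.1  1.5  1.6]
0.4948 -0.2099 [ 0.4951 -0.2102  0.1138] [-2.6  1.   6.3] [0.43 0.5  0.  ]
0.4945 -0.2098 [ 0.4951 -0.2102  0.1138] [-2.1  1.2  7.1] [ 0.43  0.6  -0.05]
0.4943 -0.2097 [ 0.4951 -0.2102  0.1137] [-3.   1.9  9.8] [0.48 0.69 0.03]
17.8333
```

View pics/seat.png

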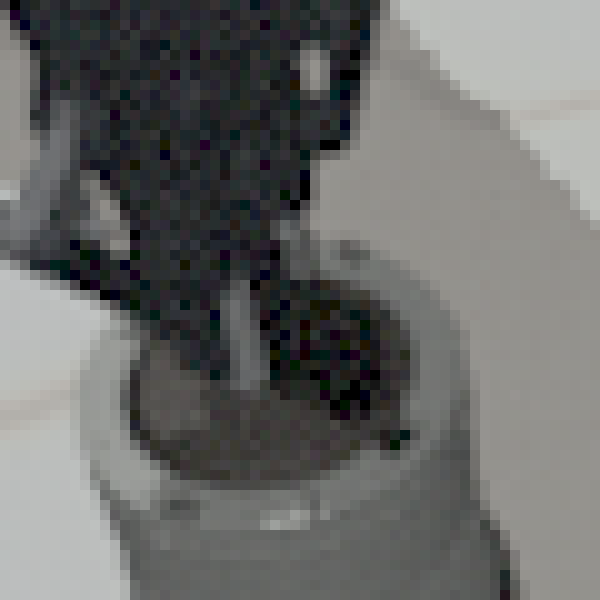

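The lid is at a firm stop at TCP z = 0.1138, with the shoulder flush about 4 mm above the collar. Now I'll twist clockwise about the lid axis, which is about 4.8 mm from the TCP towards +x, and relieve the lateral force as I go.

Run:
```python
from h import *
pi=np.pi
P=cloud("scene",np.load("scene3.npz")["d"]);print("shoulder z",[np.median(P[216:223,170:176,2]).round(4),np.median(P[218:224,178:186,2]).round(4)])
p=status.get_tool_pos();yaw0=pi-.035;e=.0048
c=p[:2]+e*np.array([np.cos(.035),-np.sin(.035)]); off=np.zeros(2)
for i in range(1,15):
    a=.05*i;yaw=yaw0-a; t=c+off+e*np.array([np.cos(yaw),np.sin(yaw)])
    env.line_to([*t,.1132],[pi,0,yaw],velocity=.02)
    F=status.get_wrist_force();M=status.get_moment()
    off+=np.clip(F[:2]*.00008,-.0004,.0004)
    print(round(a,2),status.get_tool_pos().round(4),(pi-.035-status.get_tcp_rot()[2]).round(3),F.round(1),M[2].round(2),off.round(4),round(status.get_t(),2))
    if np.hypot(*F[:2])>25 or abs(M[2])>.8: print("stop");break
```

```text
shoulder z [np.float64(0.1096), np.float64(0.1094)]
0.05 [ 0.4952 -0.21    0.1138] 0.05 [-2.9  2.4  7.6] -0.16 [-0.0002  0.0002] 18.08
0.1 [ 0.4953 -0.2097  0.1138] 0.099 [-2.8  1.8  6.7] -0.06 [-0.0005  0.0003] 18.33
0.15 [ 0.4954 -0.2092  0.1138] 0.149 [-1.8  2.5  5.7] -0.01 [-0.0006  0.0005] 18.58
0.2 [ 0.4954 -0.2089  0.1138] 0.199 [-0.5  1.8  5.9] -0.01 [-0.0006  0.0007] 18.83
0.25 [ 0.4956 -0.2086  0.1138] 0.248 [0.5 2.3 5.1] -0.03 [-0.0006  0.0009] 19.08
0.3 [ 0.4957 -0.2083  0.1138] 0.298 [-1.3  1.2  4.8] 0.02 [-0.0007  0.001 ] 19.33
0.35 [ 0.4957 -0.208   0.1138] 0.347 [-0.1  0.4  6.1] 0.02 [-0.0007  0.001 ] 19.58
0.4 [ 0.4958 -0.2079  0.1138] 0.397 [-0.9  0.9  4.9] 0.14 [-0.0008  0.0011] 19.83
0.45 [ 0.4959 -0.2077  0.1138] 0.447 [0.6 0.1 4.5] 0.1 [-0.0007  0.0011] 20.08
0.5 [ 0.496  -0.2076  0.1138] 0.497 [ 0.4 -1.4  4.6] 0.12 [-0.0007  0.001 ] 20.33
0.55 [ 0.4963 -0.2075  0.1138] 0.547 [ 0.5 -0.9  5.8] 0.16 [-0.0007  0.0009] 20.58
0.6 [ 0.4965 -0.2073  0.1138] 0.597 [ 1.2 -0.4  4.2] 0.15 [-0.0006  0.0009] 20.83
0.65 [ 0.4967 -0.2071  0.1138] 0.647 [ 1.4 -1.3  5.5] 0.14 [-0.0004  0.0007] 21.08
0.7 [ 0.4969 -0.2069  0.1138] 0.697 [ 0.4 -1.8  5.4] 0.17 [-0.0004  0.0006] 21.33
```

Run:
```python
from h import *
o=[]
for n,(u,v) in(("scene",(158,185)),("top",(285,205))):
    p,d=eyes.read_camera(n);np.savez(f"{n}4.npz",p=p,d=d)
    q=cv2.resize(p[v:v+50,u:u+50],(400,400),interpolation=cv2.INTER_CUBIC);q=(255*(q/255.)**.45).astype('uint8')
    c=eyes.calibration(n);z=.139
    for a in(-.035-.70,):   # expected bar ends
        for s in(1,-1):
            X=[.5005+s*.032*np.cos(a),-.2103+s*.032*np.sin(a),z];x=c["K"]@(c["R"]@X+c["t"]);x=(x[:2]/x[2]-[u,v]+.5)*8
            cv2.drawMarker(q,tuple(int(k) for k in x),(0,0,255),cv2.MARKER_CROSS,10,1)
    o.append(q)
cv2.imwrite("pics/twist.png",np.hstack(o))
```

```text
(no output)
```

View pics/twist.png

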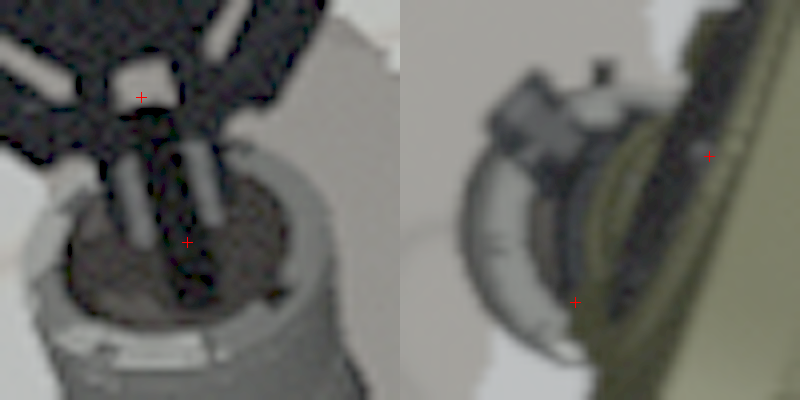

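The twist picture shows the bar's near end at about (198,300), within about 1.5 mm of the expected place and pointing at the single tick near (217,350). The lid turned with the gripper and is still seated. I'll run a final check and hand in.

Run:
```python
from h import *
env.dwell(.3)
print(status.get_grasp_force(),status.get_width(),status.get_tool_pos(),status.get_wrist_force(),status.get_t())
print(order.finish_job())
```

```text
79.24333333969116 0.01258236382523874 [ 0.4968949  -0.20689637  0.1137822 ] [ 1.57228703 -0.81970912  5.70666495] 21.7333
the job is handed in; nothing more can be done
None
```

I handed the job in at 21.7 s with the lid seated in the collar, twisted 0.70 rad clockwise to pulse and still gripped at 79 N. I could not read the switch ring angle or the verdict; the pulse position rests on the tool's measured rotation and a picture of the bar at the tick.

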